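# Free the stuck board nest and close the test jig

## Task

The board nest of the test jig has stuck down: using the pry bar over the jig's fulcrum, with its tip under the nest's edge, lever the nest up to its top stop without pushing on the nest with the gripper itself, then lay the bar flat back on the bench. Next lower the press plate by its handle squarely over the guide rod until all its feet stand on the raised nest, directly above it, neither dropping nor forcing it nor pushing the nest back down, and let go. Finally press the start button right down and let it up again; do not disturb the other things on the bench.

Things in the scene. Friction and masses are not known exactly. Their poses are not given: they have to be found in the camera images.
- jig: Board test jig, fixed. Origin on the bench under the centre of its grey housing (150 mm along x, 210 along y, top 70 mm above the bench). A steel guide rod stands at x 0, y +60 mm; on the -y side a level round bar on a dark post is the fulcrum. An 8 mm foot plate under both reaches from y -145 to +105 mm. Yaw within 0.25 rad
- rod_tip (a point): Top of the guide rod on its axis, 215 mm above the bench. The rod is 16 mm in diameter up to 203 mm; above, a cone narrows it to 7 mm
- fulcrum: Fulcrum, fixed to the jig: level round steel bar, 12 mm diameter, 60 mm long along x, on a dark post, at jig x 0, y -115 mm. Origin in the middle of its top line, 80 mm above the bench; axes as jig
- nest (a joint): Height (m) the nest is raised: about 0 stuck down, 0.010 at its top stop. It slides straight up and down with 12 N friction plus 3.5 N weight and stays where put
- nest_top (a point): Centre of the nest's upper face, over the jig's origin (102 mm above the bench when down); axes as jig. The nest is an aluminium plate 130 x 180 x 8 mm (x, y) with a low green circuit board on it; when down its underside is 24 mm above the housing, 94 mm above the bench, and its -y edge (jig y -90 mm) is open to a bar coming over the fulcrum
- bar: Pry bar, loose, 200 mm long, about 0.25 kg. Origin at mid-length on its flat underside; x points to the tip. Steel blade 18 mm wide: 6 mm thick from x +54 to the tip at +100 mm, 8 mm thick from +9 to +54; black handle 20 mm wide (y), 24 mm tall, x -100 to +10 mm. Lies along the world's y, tip to +y, within 0.3 rad
- bar_tip (a point): End of the pry bar's blade, 3 mm above its underside
- bar_grip (a point): Point in the handle to take it by, near its centre of mass: x -30 mm, 12 mm above the underside; handle is 20 mm wide along the bar's y
- plate: Press plate, loose, about 0.5 kg: aluminium 110 x 180 x 10 mm (x, y) on four 10 mm feet at x +-45, y +-80. Origin at the centre, level with the feet's undersides. A 19 mm hole at y +60 runs through it and a 34 mm square steel bush block up to z 44. Dark bridge handle: bar along y, 12 mm wide, y -49 to +31, z 62 to 76. In place, its centre is over the nest's, its axes along the jig's
- plate_grip (a point): Centre of the handle bar over the centre of mass: x 0, y -6 mm, z 69 mm of the plate
- plate_hole (a point): Axis of the plate's hole, level with the undersides of the feet
- start (a joint): Travel of the start button in m: 0 up, 0.006 right down; a spring takes 5 N to press it down and returns it
- start_top (a point): Centre of the top of the start button: grey round cap 40 mm diameter on a black housing fixed to the bench; pressed straight down
- module: Bystander: plain steel electronics box, 110 x 160 x 36 mm, origin under its centre
- heatsink: Bystander: finned aluminium heat sink, 90 x 120 x 36 mm, origin under its centre
- driver: Bystander: screwdriver about 200 mm long lying on the bench
There are look-alikes about, which are no part of the job. Of the things like the bar, leave any that is blue; of the rest the larger one is meant.

How it is judged:
On the way, in this order (a step that is already met when the one before it is completed fails the run):
1. nest raised by the bar, which bears on the fulcrum and pushes the nest up (value of joint nest above 0.008 m and contact force between bar and nest above 1 N and contact force between bar and fulcrum above 1 N).
2. bar laid flat on the bench and released (height (world z) of bar below 0.008 m and angle between bar's own z axis and vertical below 0.1 rad and contact force between the fingers and bar below 0.2 N and linear speed of bar below 0.03 m/s), for 0.2 s.
3. press plate over the rod, standing on the raised nest, released (horizontal distance between plate_hole and rod_tip below 0.006 m and horizontal distance between plate and nest_top below 0.014 m and z of plate in the frame of nest_top below 0.004 m and angle between plate's own z axis and vertical below 0.04 rad and value of joint nest above 0.006 m and contact force between the fingers and plate below 0.2 N), for 0.2 s.
4. start button pressed right down (value of joint start above 0.0048 m), for 0.05 s.
At the end, for the whole second after the job is handed in: Nest still raised over 6 mm; bar flat on the bench (origin below 8 mm, tilt under 0.1 rad); plate's hole within 6 mm of the rod's axis, its centre within 14 mm of the nest's, feet within 4 mm of the nest's top, tilt under 0.04 rad; button up again; bar and plate at rest (value of joint nest above 0.006 m and value of joint start below 0.002 m and height (world z) of bar below 0.008 m and angle between bar's own z axis and vertical below 0.1 rad and linear speed of each of bar, plate below 0.02 m/s and horizontal distance between plate_hole and rod_tip below 0.006 m and horizontal distance between plate and nest_top below 0.014 m and z of plate in the frame of nest_top below 0.004 m and angle between plate's own z axis and vertical below 0.04 rad); the robot touches nothing.
It fails at once if the gripper pushes on the nest itself (over 3 N) (contact force between the fingers and nest above 3 N).
It fails at once if the press plate is dropped (moving faster than 0.4 m/s with nothing holding it) (linear speed of plate above 0.4 m/s and contact force between the fingers and plate below 0.1 N).
It fails at once if the press plate is forced against the jig (over 45 N) (contact force between plate and jig above 45 N).
It fails at once if a bystander is moved by more than 30 mm (distance of any of module, heatsink, driver from where it was at the start of the episode above 0.03 m).
It also fails if it takes over 72 s, if anything falls off the work surface, if the arm or the gripper's body presses on something with over 40 N, if the wrist force passes 120 N, or if a joint passes its speed limit or range.

## Robot

A 6-joint arm with a two-finger parallel gripper is mounted at the origin on the work surface. World frame = base frame: x ahead of the robot, y to its left, z up, the work surface at z = 0. Lengths are in m, angles in rad, forces in N, time in s.
With the tool pointing down it reaches from about 0.3 to 0.875 m from the base axis. Payload 6.4 kg.
Tool frame: the origin (TCP) lies between the finger pads; the fingertips stand 19 mm ahead of it and the grasp point (between the pads) is the TCP (ctrl.tips_ahead is the z of the fingertips in the tool frame, in m); z points along the fingers, y is the line along which they close (so a half turn about z gives the same grasp; the last joint's range is limited). The gripper opens to 85 mm and grips with 20 to 120 N. Pads are 22 mm wide; open, the fingers measure 114 mm over their backs; the gripper's body (76 mm by 85 mm) begins 54 mm behind the grasp point. The pads swing forward as they close: fully open they stand 13 mm farther back than shut.
Start: joints at [-1.368, 0.181, 1.607, -0, 1.354, -0.206], TCP at [0.229, -0.528, 0.25] pointing down, gripper open.
Joint ranges: [-2.99, 2.99], [-0.89, 2.07], [0.3, 2.58], [-1.14, 4.28], [0, 2.63], [-3.12, 3.12]. Speed limits (rad/s): [2.57, 2.57, 3.01, 3.14, 3.14, 3.14].

## Interface

Orientations are given as a unit quaternion [w, x, y, z].
In Python, from bench import readout, vision, ctrl gives the robot as it stands.
- The arm moves only by the tool play_rows, never from a script. Its arguments are lists of equal length, an entry for each row: "xyz": the shift along the tool's x, y, z in mm, a list of three; "rot": the turn, a rotation vector about the tool's x, y, z in rad, a list of three; "grip": the opening, from 0 (shut) to 1 (fully open). In form: {"xyz": [[x, y, z], ...], "rot": [[rx, ry, rz], ...], "grip": [grip, ...]}. A call has exactly 10 rows; each row is the pose to reach, as a shift and turn from the pose commanded when the call began, along the tool's axes at that moment; what a row does not reach only later rows make up. A row lasts 1/8 s, in which the tool goes at most 62.5 mm and 10.7 degrees, less where a joint would pass 70% of its speed; a pose out of reach is approached as far as the arm can. A call with a gripper value outside its range is refused whole. The fingers move at their own pace and stop on an object; the grip force is fixed at half the most. Time passes only in rows, so rows that repeat a pose let the fingers close, or fill a call up. It gives the time, the measured TCP pose, the force, the opening and the grip force at its end, in the units of the state.
- readout.get_obs(): the state, without advancing time (a new reading comes with each control period).
- vision.camera(name): name is "scene" or "top" or "wrist"; returns a dict with "color" (400x640x3 uint8, red, green, blue), "depth" (400x640 float32, m along the optical axis (not along the pixel's ray), 0 where there is no reading), "camera_matrix" (3x3 intrinsics, pixels), "extrinsics" (4x4, takes a point from camera to world coordinates); the wrist camera has in their place "hand_eye" (4x4, takes a point from camera to tool coordinates, whose origin is the TCP and whose axes are the flange's). Camera axes: x right, y down, z forward; pixel columns grow to the right and rows downward; lengths in m; the calibration is good to about 2 mm. A picture is of the moment at which its call begins: read the wrist's pose just before it.
- ctrl.hand_in(): hands the job in; it is judged then, once.
The state is a dict: "time_s": time; "q": joint angles; "dq": joint speeds; "joint_efforts": joint torques, N m; "eef_pos": TCP position; "eef_rot": TCP orientation; "wrist_force": force on the tool from outside, world axes, zero at the start; "torque": the same for the moment, N m; "opening": opening from 0.0 (shut) to 1.0 (fully open); "grasp_force": force on a finger pad.
Only numpy, scipy, OpenCV 4.12 (cv2) and the standard library are available. Lean on these libraries where they do the work, as an engineer would, in place of code of your own. Each camera call takes 0.05 s, during which the arm holds its last target. There are 200 camera calls.

## Working session

There is one attempt and no reset: what is moved stays moved. The work goes in short steps, Python scripts to look and compute and a tool call to move; the robot and the scene stay as the last step left them, time stands still between calls to the robot, and variables do not carry over. Pictures are saved under pics/ and viewed, at most 10 in all, crops included, and the job is handed in when it is done.

Besides the shell and the picture viewer there is one more tool, called after "Emit:" as name(argument=value, ...), one argument or row to a line, values as JSON. play_rows: Moves the arm, as the interface text tells. Its arguments: {"type":"object","properties":{"xyz":{"type":"array","items":{"type":"array","items":{"type":"number"}}},"rot":{"type":"array","items":{"type":"array","items":{"type":"number"}}},"grip":{"type":"array","items":{"type":"number"}}},"required":["xyz","rot","grip"]}

```bash
mkdir -p pics; ls
cat > h.py <<'E'
import numpy as np, cv2, pickle
from bench import readout, vision, ctrl
from scipy.spatial.transform import Rotation as R
def obs(): return readout.get_obs()
def Rt(o):
    q=o["eef_rot"]; return R.from_quat([q[1],q[2],q[3],q[0]])
def snap(name,tag):
    o=obs(); c=vision.camera(name)
    if name=="wrist":
        T=np.eye(4);T[:3,:3]=Rt(o).as_matrix();T[:3,3]=o["eef_pos"];c["E"]=T@np.array(c["hand_eye"])
    else: c["E"]=np.array(c["extrinsics"])
    pickle.dump(c,open(f"pics/{tag}.pkl","wb"))
    cv2.imwrite(f"pics/{tag}.png",c["color"][:,:,::-1]); return c
def load(tag): return pickle.load(open(f"pics/{tag}.pkl","rb"))
def cloud(c):
    d=c["depth"];K=np.array(c["camera_matrix"]);v,u=np.mgrid[:d.shape[0],:d.shape[1]]
    P=np.stack([(u-K[0,2])/K[0,0]*d,(v-K[1,2])/K[1,1]*d,d],-1)
    W=P@c["E"][:3,:3].T+c["E"][:3,3]; W[d==0]=np.nan; return W
def ray(c,u,v,z):
    K=np.array(c["camera_matrix"]);r=c["E"][:3,:3]@np.array([(u-K[0,2])/K[0,0],(v-K[1,2])/K[1,1],1]);p=c["E"][:3,3]
    return p+r*(z-p[2])/r[2]
E
python3 - <<'E'
from h import *
for n in("top","scene"):
    c=snap(n,n+"0"); print(n,c["E"].round(3).tolist(),np.array(c["camera_matrix"]).round(1).tolist())
o=obs();print(o)
E
```

```text
pics
top [[0.02, -0.997, 0.078, 0.373], [-1.0, -0.021, -0.017, 0.09], [0.019, -0.078, -0.997, 1.522], [0.0, 0.0, 0.0, 1.0]] [[425.6, 0.0, 323.3], [0.0, 425.6, 199.4], [0.0, 0.0, 1.0]]
scene [[0.685, 0.558, -0.469, 1.135], [0.728, -0.519, 0.448, -0.536], [0.006, -0.648, -0.762, 1.164], [0.0, 0.0, 0.0, 1.0]] [[484.9, 0.0, 312.8], [0.0, 484.9, 205.0], [0.0, 0.0, 1.0]]
{'time_s': 0.1, 'q': array([-1.36830745e+00,  1.81467915e-01,  1.60791756e+00,  5.31750841e-06,
        1.35380700e+00, -2.06311735e-01]), 'dq': array([-0.00214295, -0.00157157, -0.00217311, -0.00086026, -0.00080678,
        0.00041605]), 'joint_efforts': array([ 3.61221964e-04, -4.45877516e+01, -3.52236629e+01, -4.51146443e-04,
        4.13938717e-03,  4.77944212e-06]), 'eef_pos': array([ 0.2284818 , -0.52714044,  0.24946895]), 'eef_rot': array([-7.99903923e-04,  9.79182689e-01,  2.02979361e-01,  4.12491223e-06]), 'wrist_force': array([ 0.2583938 ,  0.27238805, -0.73166821]), 'torque': array([ 0.03070069, -0.02718592,  0.03694075]), 'grasp_force': 0.0, 'opening': 0.9994896965348573}
```

View pics/top0.png

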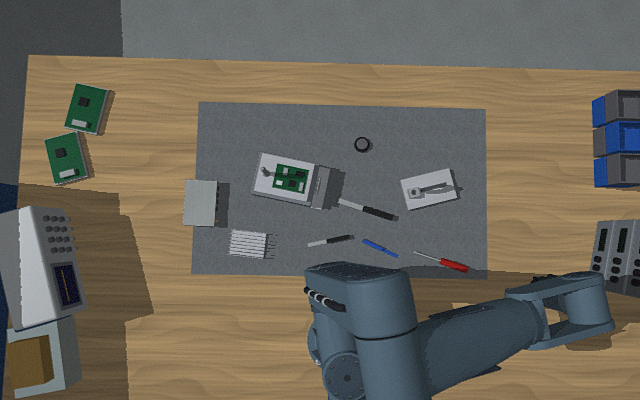

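View pics/scene0.png

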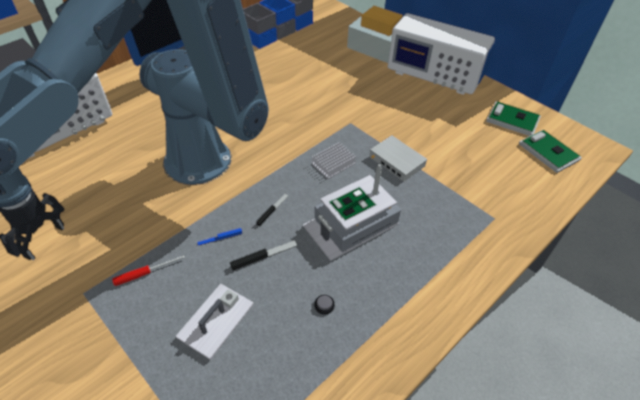

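The top view shows the jig with its nest around (285,175) and the fulcrum on its right side near (325,188). The large black bar runs from about (340,200) to (398,218), next to a small black look-alike at (330,240) and a blue one at (380,247). The plate is at (430,188), with its hole to the right near (455,187) or to the left. The button is at (362,144). The scene view agrees.

Run:
```python
from h import *
c=load("top0");W=cloud(c);col=c["color"].astype(int)
v,u=np.mgrid[:400,:640]
def reg(u0,u1,v0,v1,z0,z1): return (u>=u0)&(u<u1)&(v>=v0)&(v<v1)&(W[...,2]>z0)&(W[...,2]<z1)
def rect(m,n):
    P=W[m]; r=cv2.minAreaRect((P[:,:2]*1000).astype(np.float32)); print(n,m.sum(),"c",np.round(r[0],1),"sz",np.round(r[1],1),"ang",round(r[2],1),"zmed",P[:,2].mean().round(4))
rect(reg(240,325,140,215,0.092,0.115),"nest")
rect(reg(240,325,140,215,0.13,0.25),"rod")
rect(reg(300,345,155,215,0.07,0.09),"fulc")
rect(reg(390,475,160,220,0.013,0.03),"plate")
rect(reg(390,475,160,220,0.035,0.05),"bush")
rect(reg(390,475,160,220,0.055,0.085),"handle")
rect(reg(345,380,130,160,0.012,0.1),"button")
rect(reg(330,402,192,226,0.004,0.05),"bar")
rect(reg(330,402,192,226,0.016,0.05),"barhandle")
rect(reg(180,225,170,235,0.02,0.05),"module")
rect(reg(220,285,225,265,0.02,0.05),"sink")
im=cv2.imread("pics/top0.png")[130:260,235:475]
cv2.imwrite("pics/crop1.png",cv2.resize(im,None,fx=3.3,fy=3.3,interpolation=cv2.INTER_CUBIC))
```

```text
nest 2023 c [556.3 198.1] sz [180.5 130.4] ang 79.3 zmed 0.1042
rod 38 c [565.7 255.5] sz [11.9 14.8] ang 11.7 zmed 0.19
fulc 184 c [542.8 108.8] sz [154.9  69.9] ang 0.0 zmed 0.0749
plate 1342 c [ 520.5 -278.4] sz [125.9 253.5] ang 16.6 zmed 0.0204
bush 80 c [ 530.6 -292.6] sz [ 33.6 117.1] ang 13.3 zmed 0.0434
handle 85 c [ 538.8 -319.1] sz [11.4 80.4] ang 15.3 zmed 0.0751
button 132 c [693.5 -72.2] sz [51.  51.8] ang 44.7 zmed 0.0196
bar 724 c [461.9 -88.8] sz [118.3 255.2] ang 1.2 zmed 0.0107
barhandle 174 c [ 446.3 -129.6] sz [108.7  19.9] ang 72.8 zmed 0.0241
module 1494 c [468.7 490.8] sz [117.3 160.5] ang 88.9 zmed 0.0356
sink 216 c [328.7 326.3] sz [118.8  86. ] ang 84.3 zmed 0.0344
```

View pics/crop1.png

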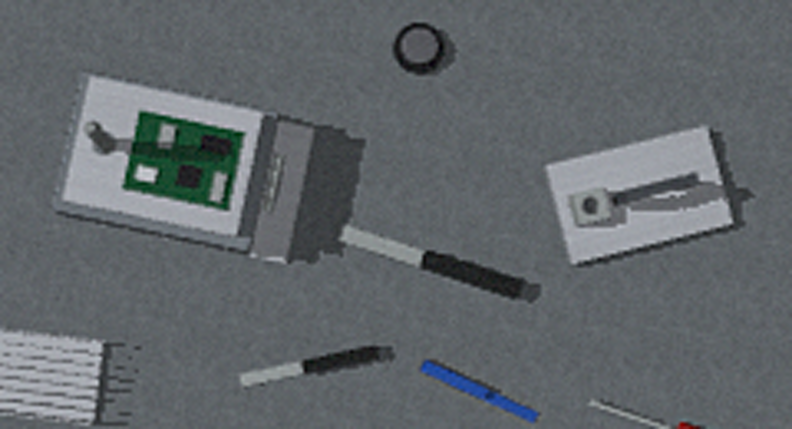

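The crop confirms the layout. The jig yaw is about -0.18. The bar's tip points up-left towards the fulcrum at crop (275,185). The plate's hole is on its +y side at crop (591,205). Next I move above the bar for a close look.

```bash
cat >> h.py <<'E'
def tgt(x,y,z,yaw,pitch=0):
    """tool down, tool x at world yaw (rad); pitch>0 lifts tool x"""
    return np.array([x,y,z]), R.from_euler("z",yaw)*R.from_euler("y",-pitch)*R.from_euler("x",np.pi)
def delta(p,r,o=None):
    o=o or obs(); R0=Rt(o)
    print("xyz",(R0.inv().apply(p-o["eef_pos"])*1000).round(1),"rot",(R0.inv()*r).as_rotvec().round(4),"rows>=",round(np.linalg.norm(p-o["eef_pos"])/.0625,1))
E
python3 - <<'E'
from h import *
delta(*tgt(.4507,-.1153,.20,np.deg2rad(72.8)))
E
```

```text
xyz [ 367.6 -289.5   50. ] rot [-0.0013 -0.001  -0.8618] rows>= 7.5
```

Emit:
play_rows(
  xyz=[
    [45,-36,0],
    [90,-72,10],
    [140,-110,20],
    [190,-150,30],
    [235,-185,40],
    [280,-220,45],
    [325,-255,50],
    [367.6,-289.5,50],
    [367.6,-289.5,50],
    [367.6,-289.5,50],
  ],
  rot=[
    [0,0,-0.11],
    [0,0,-0.22],
    [0,0,-0.33],
    [0,0,-0.44],
    [0,0,-0.55],
    [0,0,-0.66],
    [0,0,-0.77],
    [0,0,-0.862],
    [0,0,-0.862],
    [0,0,-0.862],
  ],
  grip=[1,1,1,1,1,1,1,1,1,1],
)

```text
time_s: 1.35
eef_pos: [0.4506, -0.1157, 0.2]
eef_rot: [-0.0, 0.805, 0.594, -0.0]
wrist_force: [-0.4, 0.4, -0.1]
opening: 1.0
grasp_force: 0.0
```

Run:
```python
from h import *
c=snap("wrist","w1");W=cloud(c);o=obs();print(o["eef_pos"],o["time_s"],np.array(c["hand_eye"]).round(3).tolist(),np.array(c["camera_matrix"]).round(0).tolist())
for y0,y1,z0,z1,n in[(-.2,.03,.018,.035,"handle"),(-.2,.03,.003,.012,"blade")]:
    m=(W[...,0]>.40)&(W[...,0]<.53)&(W[...,1]>y0)&(W[...,1]<y1)&(W[...,2]>z0)&(W[...,2]<z1)
    P=W[m];
    if len(P)>20:
        r=cv2.minAreaRect((P[:,:2]*1000).astype(np.float32));print(n,m.sum(),r,P[:,2].mean())
```

```text
[ 0.45046711 -0.11638417  0.20009544] 1.4 [[-0.001, -0.946, -0.323, 0.084], [1.0, -0.0, -0.001, -0.001], [0.001, -0.323, 0.946, -0.125], [0.0, 0.0, 0.0, 1.0]] [[301.0, 0.0, 316.0], [0.0, 301.0, 199.0], [0.0, 0.0, 1.0]]
handle 1886 ((446.9688415527344, -127.15933227539062), (108.62971496582031, 19.9372501373291), 72.3643798828125) 0.02508744054155483
blade 5216 ((465.0509033203125, -85.03865051269531), (129.9386749267578, 229.8856201171875), 0.023827942088246346) 0.005062416172141916
```

View pics/w1.png

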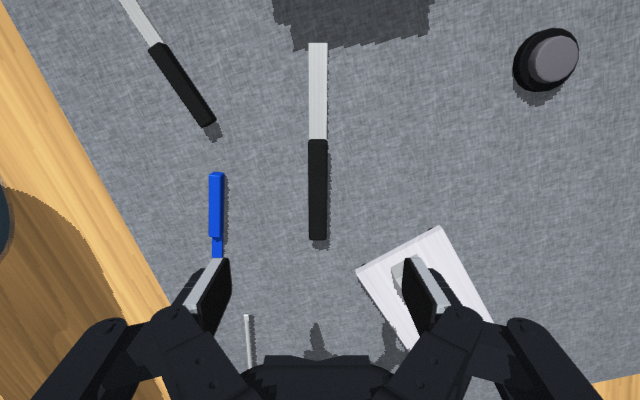

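The wrist view shows the bar handle at (318,139–240), in line with the tool (column 318 against cx 316). The blade tip is at (318,43). Close-range handle centre is (0.447,-0.127), with the correct 109×20 mm size.

Run:
```python
from h import *
delta(*tgt(.4515,-.1129,.022,np.deg2rad(72.4)))
```

```text
xyz [  3.7   0.  178.1] rot [-0.0005  0.0003  0.0063] rows>= 2.9
```

Emit:
play_rows(
  xyz=[
    [3.7,0,50],
    [3.7,0,100],
    [3.7,0,140],
    [3.7,0,165],
    [3.7,0,178],
    [3.7,0,178],
    [3.7,0,178],
    [3.7,0,178],
    [3.7,0,178],
    [3.7,0,178],
  ],
  rot=[
    [0,0,0.006],
    [0,0,0.006],
    [0,0,0.006],
    [0,0,0.006],
    [0,0,0.006],
    [0,0,0.006],
    [0,0,0.006],
    [0,0,0.006],
    [0,0,0.006],
    [0,0,0.006],
  ],
  grip=[0.8,0.6,0.6,0.6,0.6,0,0,0,0,0],
)

```text
time_s: 2.65
eef_pos: [0.4527, -0.1129, 0.0233]
eef_rot: [0.001, 0.807, 0.591, 0.0]
wrist_force: [-1.0, -1.3, 6.5]
opening: 0.217
grasp_force: 59.9
```

Run:
```python
from h import *
# jig refinement from top+wrist depth
c=load("top0");W=cloud(c)
ctr=np.array([.5563,.1981])
m=(abs(W[...,0]-.556)<.12)&(abs(W[...,1]-.198)<.12)&(W[...,2]>.098)&(W[...,2]<.109)
cl=cv2.morphologyEx(m.astype(np.uint8),cv2.MORPH_OPEN,np.ones((3,3)))
P=W[cl>0];r=cv2.minAreaRect((P[:,:2]*1000).astype(np.float32));print("nest",r)
a=np.deg2rad(r[2]-90);print("jig yaw",a)
```

```text
nest ((556.2345581054688, 198.16412353515625), (180.5269012451172, 130.24728393554688), 79.3145980834961)
jig yaw -0.18649544534190537
```

Run:
```python
from h import *
delta(*tgt(.5081,-.0574,.153,1.384))
```

```text
xyz [  69.5   36.4 -129.6] rot [ 0.0018  0.0008 -0.119 ] rows>= 2.4
```

Emit:
play_rows(
  xyz=[
    [0,0,-15],
    [0,0,-45],
    [0,0,-85],
    [0,0,-120],
    [15,8,-130],
    [35,18,-130],
    [55,28,-130],
    [69.5,36.4,-130],
    [69.5,36.4,-130],
    [69.5,36.4,-130],
  ],
  rot=[
    [0,0,0],
    [0,0,0],
    [0,0,0],
    [0,0,0],
    [0,0,-0.03],
    [0,0,-0.06],
    [0,0,-0.09],
    [0.002,0.001,-0.119],
    [0.002,0.001,-0.119],
    [0.002,0.001,-0.119],
  ],
  grip=[0,0,0,0,0,0,0,0,0,0],
)

```text
time_s: 3.9
eef_pos: [0.5071, -0.0569, 0.1517]
eef_rot: [-0.002, 0.77, 0.638, -0.001]
wrist_force: [-0.7, 0.3, -3.7]
opening: 0.219
grasp_force: 59.0
```

Run:
```python
from h import *
o=obs();print(o["eef_pos"],o["wrist_force"],o["opening"])
c=snap("wrist","w2");W=cloud(c);np.save("pics/w2.npy",W)
def rect(z0,z1,x0,x1,y0,y1,n):
    m=(W[...,0]>x0)&(W[...,0]<x1)&(W[...,1]>y0)&(W[...,1]<y1)&(W[...,2]>z0)&(W[...,2]<z1)
    m=cv2.morphologyEx(m.astype(np.uint8),cv2.MORPH_OPEN,np.ones((3,3)))>0
    P=W[m];r=cv2.minAreaRect((P[:,:2]*1000).astype(np.float32));print(n,m.sum(),np.round(r[0],1),np.round(r[1],1),r[2],np.percentile(P[:,2],[5,50,95]).round(4))
rect(.097,.108,.45,.68,.09,.35,"nest")
rect(.074,.085,.48,.6,.05,.12,"fulc")
rect(.130,.142,.45,.6,-.04,.09,"blade")
rect(.064,.075,.4,.7,.08,.3,"housing")
```

```text
[ 0.50706671 -0.0569232   0.15172465] [-0.66915787  0.29499024 -3.69899439] 0.21925986305745387Traceback (most recent call last):
  File "<stdin>", line 8, in <module>
  File "<stdin>", line 7, in rect
    return _quantile_unchecked(
        a, q, axis, out, overwrite_input, method, keepdims, weights)
    return _ureduce(a,
                    func=_quantile_ureduce_func,
    ...<5 lines>...
                    overwrite_input=overwrite_input,
                    method=method)
    r = func(a, **kwargs)
    result = _quantile(arr,
                       quantiles=q,
    ...<2 lines>...
                       out=out,
                       weights=wgt)
    slices_having_nans = np.isnan(arr[-1, ...])
                                  ~~~^^^^^^^^^
IndexError: index -1 is out of bounds for axis 0 with size 0
```

View pics/w2.png

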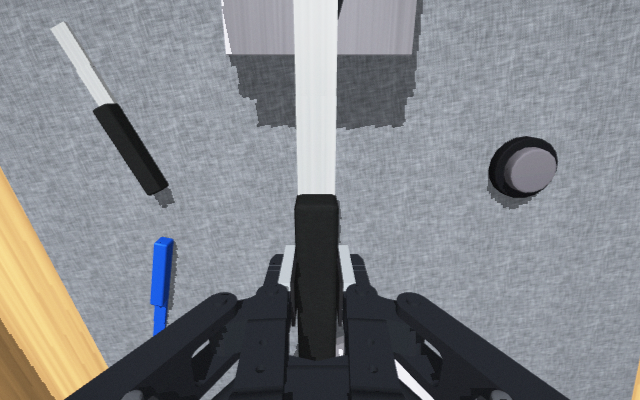

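The wrist view shows the bar held straight, with the handle front at row 196 and the blade at columns 295–337. The foot-plate edge at row 54 spans columns 222–415, so it's centred and square with the bar.

Run:
```python
from h import *
W=np.load("pics/w2.npy")
for r in (10,60,100,140,180,190,194,200,210,220,235): print(r,W[r,316].round(4))
# direction of blade in xy & foot-plate edge
c=load("w2")
g=c["color"].astype(int).sum(2)
print("foot edge",[ray(c,u,54.5,.008).round(4).tolist() for u in(230,320,410)])
# top & scene from present pose
t=snap("top","t1");T=cloud(t)
J=np.array([.5562,.1982]);a=-.1865;ey=np.array([-np.sin(a),np.cos(a)]);ex=np.array([np.cos(a),np.sin(a)])
for n,cc in(("w2",W),("t1",T),("t0",cloud(load("top0"))),("s0",cloud(load("scene0")))):
    d=cc[...,:2]-J;jx=d@ex;jy=d@ey;z=cc[...,2]
    m=(abs(jx)<.04)&(abs(jy+.115)<.012)&(z>.072)&(z<.09)
    if m.sum()>5: print(n,"fulc",m.sum(),"jx",np.percentile(jx[m],[1,99]).round(4),"jy",np.percentile(jy[m],[1,50,99]).round(4),"z",np.percentile(z[m],[50,99]).round(4))
    m=(abs(jx)<.1)&(abs(jy)<.13)&(z>.098)&(z<.11)
    if m.sum()>50: print(n,"nest jx",np.percentile(jx[m],[.5,99.5]).round(4),"jy",np.percentile(jy[m],[.5,99.5]).round(4),"z",np.median(z[m]).round(4))
```

```text
10 [0.5278 0.0587 0.1347]
60 [0.5243 0.0401 0.1364]
100 [0.5213 0.0242 0.1383]
140 [0.518  0.0071 0.1379]
180 [ 0.5145 -0.0114  0.1383]
190 [nan nan nan]
194 [ 0.5132 -0.0183  0.1385]
200 [ 0.5133 -0.018   0.1481]
210 [ 0.5128 -0.0208  0.1536]
220 [ 0.512  -0.025   0.1546]
235 [ 0.5106 -0.0322  0.1544]
foot edge [[0.4582, 0.0705, 0.008], [0.5301, 0.0568, 0.008], [0.6019, 0.0432, 0.008]]
t1 fulc 59 jx [-0.0331  0.0283] jy [-0.1212 -0.1152 -0.107 ] z [0.0793 0.0863]
t1 nest jx [-0.0647  0.0643] jy [-0.0894  0.0888] z 0.104
t0 fulc 62 jx [-0.0289  0.0282] jy [-0.1212 -0.1153 -0.1037] z [0.0796 0.086 ]
t0 nest jx [-0.0646  0.0644] jy [-0.0895  0.0892] z 0.104
s0 fulc 76 jx [-0.0281  0.033 ] jy [-0.1247 -0.119  -0.112 ] z [0.077  0.0841]
s0 nest jx [-0.0631  0.0678] jy [-0.0929  0.0874] z 0.1023
```

```bash
cat >> h.py <<'E'
J=np.array([.5562,.1982]);JA=-.1865;EX=np.array([np.cos(JA),np.sin(JA)]);EY=np.array([-np.sin(JA),np.cos(JA)])
H=.0223
def jig(jx,jy): return J+jx*EX+jy*EY
def lever(al,s=.047):
    n=np.array([-np.sin(al),np.cos(al)]);e=np.array([np.cos(al),np.sin(al)])
    p=np.array([-.115,.074])+.006*n+(s-.130)*e+H*n
    xy=jig(0,p[0]); return tgt(xy[0],xy[1],p[1],np.pi/2+JA,al)
def where():
    o=obs();d=o["eef_pos"][:2]-J;x=Rt(o).as_matrix()[:,0]
    print("t",round(o["time_s"],2),"jig",(d@EX).round(4),(d@EY).round(4),"z",o["eef_pos"][2].round(4),"yaw",np.arctan2(x[1],x[0]).round(4),"pitch",np.arcsin(x[2]).round(4),"F",o["wrist_force"].round(1),"T",o["torque"].round(2),"op",o["opening"].round(3),"gf",round(float(o["grasp_force"]),1))
E
python3 - <<'E'
from h import *
where()
x,y=jig(0,-.260);delta(*tgt(x,y,.1063,np.pi/2+JA))
x,y=jig(0,-.198);delta(*tgt(x,y,.1063,np.pi/2+JA))
E
```

```text
Traceback (most recent call last):
  File "h.py", line 37, in where
    print("t",round(o["time_s"],2),"jig",(d@EX).round(4),(d@EY).round(4),"z",o["eef_pos"][2].round(4),"yaw",np.arctan2(x[1],x[0]).round(4),"pitch",np.arcsin(x[2]).round(4),"F",o["wrist_force"].round(1),"T",o["torque"].round(2),"op",o["opening"].round(3),"gf",round(float(o["grasp_force"]),1))
                                                                                                                                                                                                                                        ^^^^^^^^^^^^^^^^^^
AttributeError: 'float' object has no attribute 'round'
```

```bash
sed -i 's/o\["opening"\].round(3)/round(float(o["opening"]),3)/' h.py
python3 - <<'E'
from h import *
where()
x,y=jig(0,-.260);delta(*tgt(x,y,.1063,np.pi/2+JA))
x,y=jig(0,-.198);delta(*tgt(x,y,.1063,np.pi/2+JA))
E
```

```text
t 4.0 jig -0.0009 -0.2602 z 0.152 yaw 1.3832 pitch 0.0011 F [-1.4 -0.  -2.2] T [-0.02  0.01  0.02] op 0.219 gf 59.0
xyz [ 0.1  1.  45.7] rot [-0.0027 -0.0011 -0.0011] rows>= 0.7
xyz [62.1  1.  45.8] rot [-0.0027 -0.0011 -0.0011] rows>= 1.2
```

Emit:
play_rows(
  xyz=[
    [0,1,15],
    [0,1,30],
    [0,1,42],
    [0,1,45.8],
    [10,1,45.8],
    [22,1,45.8],
    [34,1,45.8],
    [46,1,45.8],
    [56,1,45.8],
    [62,1,45.8],
  ],
  rot=[
    [0,0,0],
    [0,0,0],
    [0,0,0],
    [0,0,0],
    [0,0,0],
    [0,0,0],
    [0,0,0],
    [0,0,0],
    [0,0,0],
    [0,0,0],
  ],
  grip=[0,0,0,0,0,0,0,0,0,0],
)

```text
time_s: 5.25
eef_pos: [0.5201, 0.0046, 0.1066]
eef_rot: [-0.001, 0.77, 0.638, -0.0]
wrist_force: [-0.0, -0.3, -2.5]
opening: 0.224
grasp_force: 59.1
```

Run:
```python
from h import *
where()
for a in(0,.06,.12,.18,.24,.30,.36,.40,.44): print(a,end=" ");delta(*lever(a))
c=snap("scene","s2");im=cv2.imread("pics/s2.png")[150:300,220:420]
cv2.imwrite("pics/s2c.png",cv2.resize(im,None,fx=4,fy=4,interpolation=cv2.INTER_CUBIC))
```

```text
t 5.25 jig 0.0004 -0.1969 z 0.1066 yaw 1.3845 pitch 0.0011 F [-0.  -0.3 -2.5] T [-0.06 -0.   -0.01] op 0.224 gf 59.1
0 xyz [-1.1 -0.4  4.3] rot [-0.0019 -0.0011  0.0002] rows>= 0.1
0.06 xyz [-2.6 -0.4  9.3] rot [-0.0019  0.0589  0.0002] rows>= 0.2
0.12 xyz [-3.9 -0.4 14.4] rot [-1.900e-03  1.189e-01  1.000e-04] rows>= 0.2
0.18 xyz [-4.8 -0.4 19.6] rot [-0.0019  0.1789  0.    ] rows>= 0.3
0.24 xyz [-5.4 -0.4 24.8] rot [-0.0019  0.2389 -0.    ] rows>= 0.4
0.3 xyz [-5.8 -0.4 30.1] rot [-1.900e-03  2.989e-01 -1.000e-04] rows>= 0.5
0.36 xyz [-5.8 -0.4 35.3] rot [-1.900e-03  3.589e-01 -1.000e-04] rows>= 0.6
0.4 xyz [-5.6 -0.3 38.8] rot [-1.900e-03  3.989e-01 -2.000e-04] rows>= 0.6
0.44 xyz [-5.3 -0.3 42.3] rot [-1.900e-03  4.389e-01 -2.000e-04] rows>= 0.7
```

View pics/s2c.png

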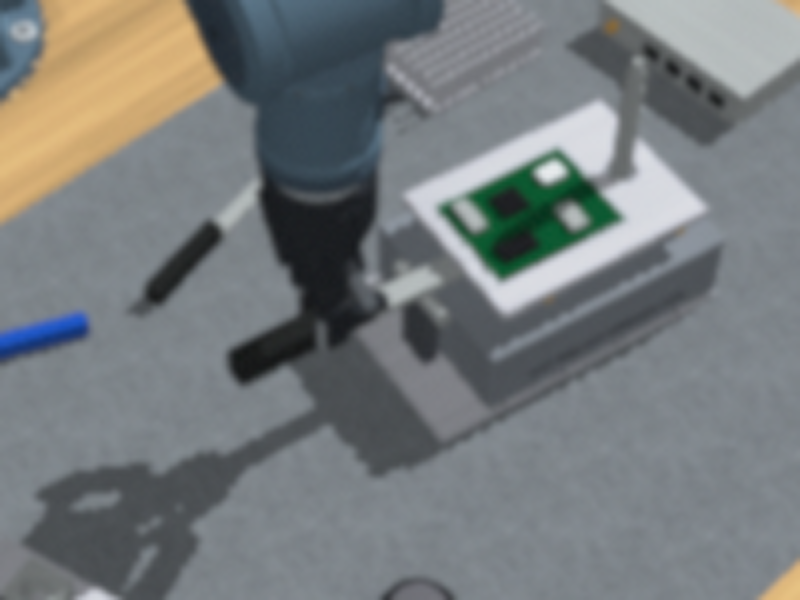

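The scene crop shows the blade at (410,285) passing over the fulcrum and under the nest's near edge. No contact force shows. Now I tilt.

Emit:
play_rows(
  xyz=[
    [-1.1,0,4],
    [-2.6,0,9.3],
    [-3.9,0,14.4],
    [-4.4,0,17],
    [-4.8,0,19.6],
    [-5.1,0,22.2],
    [-5.4,0,24.8],
    [-5.6,0,27.5],
    [-5.8,0,30.1],
    [-5.8,0,30.1],
  ],
  rot=[
    [0,0,0],
    [0,0.06,0],
    [0,0.12,0],
    [0,0.15,0],
    [0,0.18,0],
    [0,0.21,0],
    [0,0.24,0],
    [0,0.27,0],
    [0,0.3,0],
    [0,0.3,0],
  ],
  grip=[0,0,0,0,0,0,0,0,0,0],
)

```text
time_s: 6.55
eef_pos: [0.5192, -0.0016, 0.0768]
eef_rot: [-0.097, 0.762, 0.63, 0.116]
wrist_force: [1.5, 4.4, 4.4]
opening: 0.221
grasp_force: 59.8
```

```bash
cat >> h.py <<'E'
def nest(tag):
    t=snap("top",tag);T=cloud(t);d=T[...,:2]-J;jx=d@EX;jy=d@EY;z=T[...,2]
    m=(abs(jx)<.06)&(abs(jy)<.085)&(z>.09)&(z<.125)
    a=m&(abs(jx)>.045)
    print("nest z med rim",np.median(z[a]).round(4),"all",np.median(z[m]).round(4),m.sum())
E
python3 - <<'E'
from h import *
where();nest("t3")
for a in(.34,.38,.42,.46): print(a,end=" ");delta(*lever(a))
W=cloud(load("top0"));d=W[...,:2]-J;m=(abs(d@EX)<.06)&(abs(d@EX)>.045)&(abs(d@EY)<.085)&(W[...,2]>.09);print(np.median(W[m][:,2]))
E
```

```text
t 6.55 jig 0.0007 -0.2032 z 0.0768 yaw 1.3825 pitch 0.303 F [1.5 4.4 4.4] T [ 0.68 -0.25 -0.06] op 0.221 gf 59.8
nest z med rim 0.1059 all 0.1069 1757
0.34 xyz [-0.6 -0.7  3.8] rot [-0.0011  0.0379 -0.0014] rows>= 0.1
0.38 xyz [-1.6 -0.7  7.2] rot [-0.0011  0.0779 -0.0014] rows>= 0.1
0.42 xyz [-2.4 -0.7 10.6] rot [-0.001   0.1179 -0.0014] rows>= 0.2
0.46 xyz [-3.  -0.7 14. ] rot [-0.001   0.1579 -0.0015] rows>= 0.2
0.10351669368474992
```

Emit:
play_rows(
  xyz=[
    [-0.3,-0.5,2],
    [-0.6,-0.5,3.8],
    [-1,-0.5,5.5],
    [-1.6,-0.5,7.2],
    [-2,-0.5,9],
    [-2.4,-0.5,10.6],
    [-2.4,-0.5,10.6],
    [-2.4,-0.5,10.6],
    [-2.4,-0.5,10.6],
    [-2.4,-0.5,10.6],
  ],
  rot=[
    [0,0.02,0],
    [0,0.038,0],
    [0,0.058,0],
    [0,0.078,0],
    [0,0.098,0],
    [0,0.118,0],
    [0,0.118,0],
    [0,0.118,0],
    [0,0.118,0],
    [0,0.118,0],
  ],
  grip=[0,0,0,0,0,0,0,0,0,0],
)

```text
time_s: 7.85
eef_pos: [0.5194, -0.0007, 0.0665]
eef_rot: [-0.133, 0.753, 0.624, 0.16]
wrist_force: [1.1, 2.4, 7.8]
opening: 0.222
grasp_force: 60.0
```

Run:
```python
from h import *
where();nest("t4")
for a in(.42,.46,.50,.54): print(a,end=" ");delta(*lever(a))
```

```text
t 7.85 jig 0.0007 -0.2023 z 0.0665 yaw 1.3837 pitch 0.4197 F [1.1 2.4 7.8] T [ 0.71 -0.32 -0.16] op 0.222 gf 60.0
nest z med rim 0.1106 all 0.1117 1768
0.42 xyz [-0.3 -0.7  0.4] rot [-0.0001  0.0003 -0.0005] rows>= 0.0
0.46 xyz [-1.3 -0.7  3.8] rot [-0.0001  0.0403 -0.0005] rows>= 0.1
0.5 xyz [-2.2 -0.7  7.1] rot [-0.0001  0.0803 -0.0005] rows>= 0.1
0.54 xyz [-3.  -0.7 10.6] rot [-0.      0.1203 -0.0005] rows>= 0.2
```

Emit:
play_rows(
  xyz=[
    [-0.4,-0.5,1.2],
    [-0.8,-0.5,2.5],
    [-1.3,-0.5,3.8],
    [-1.8,-0.5,5.4],
    [-2.2,-0.5,7.1],
    [-2.4,-0.5,8],
    [-2.4,-0.5,8],
    [-2.4,-0.5,8],
    [-2.4,-0.5,8],
    [-2.4,-0.5,8],
  ],
  rot=[
    [0,0.013,0],
    [0,0.027,0],
    [0,0.04,0],
    [0,0.06,0],
    [0,0.08,0],
    [0,0.09,0],
    [0,0.09,0],
    [0,0.09,0],
    [0,0.09,0],
    [0,0.09,0],
  ],
  grip=[0,0,0,0,0,0,0,0,0,0],
)

```text
time_s: 9.15
eef_pos: [0.5198, 0.0004, 0.0599]
eef_rot: [-0.161, 0.745, 0.618, 0.195]
wrist_force: [-1.2, 4.1, 20.7]
opening: 0.218
grasp_force: 61.7
```

Run:
```python
from h import *
where();nest("t5")
for a in(.54,.5,.45,.4,.3,.2,.1,.0): print(a,end=" ");delta(*lever(a))
```

```text
t 9.15 jig 0.0009 -0.2011 z 0.0599 yaw 1.3857 pitch 0.5108 F [-1.2  4.1 20.7] T [1.24 0.05 0.33] op 0.218 gf 61.7
nest z med rim 0.1121 all 0.1132 1773
0.54 xyz [-1.8 -0.9  3.9] rot [0.0007 0.0293 0.0013] rows>= 0.1
0.5 xyz [-0.7 -0.9  0.6] rot [ 0.0007 -0.0107  0.0013] rows>= 0.0
0.45 xyz [ 0.8 -0.9 -3.5] rot [ 0.0007 -0.0607  0.0012] rows>= 0.1
0.4 xyz [ 2.6 -0.9 -7.5] rot [ 0.0008 -0.1107  0.0012] rows>= 0.1
0.3 xyz [  6.7  -0.9 -15.2] rot [ 0.0008 -0.2107  0.0012] rows>= 0.3
0.2 xyz [ 11.6  -0.9 -22.5] rot [ 0.0009 -0.3107  0.0011] rows>= 0.4
0.1 xyz [ 17.2  -0.8 -29.3] rot [ 0.0009 -0.4107  0.0011] rows>= 0.5
0.0 xyz [ 23.4  -0.8 -35.5] rot [ 0.001  -0.5107  0.0011] rows>= 0.7
```

Run:
```python
from h import *
for a in(.4,.3,.2,.15): print(a,end=" ");delta(*lever(a))
p,r=lever(.15);
for b,h in((0,.004),(.03,.004),(.09,.006)):
    q=p.copy();q[:2]-=b*EY;q[2]+=h; delta(q,r)
```

```text
0.4 xyz [ 2.6 -0.9 -7.5] rot [ 0.0008 -0.1107  0.0012] rows>= 0.1
0.3 xyz [  6.7  -0.9 -15.2] rot [ 0.0008 -0.2107  0.0012] rows>= 0.3
0.2 xyz [ 11.6  -0.9 -22.5] rot [ 0.0009 -0.3107  0.0011] rows>= 0.4
0.15 xyz [ 14.3  -0.8 -26. ] rot [ 0.0009 -0.3607  0.0011] rows>= 0.5
xyz [ 16.3  -0.8 -29.5] rot [ 0.0009 -0.3607  0.0011] rows>= 0.5
xyz [ -9.9  -0.9 -44.1] rot [ 0.0009 -0.3607  0.0011] rows>= 0.7
xyz [-61.3  -0.9 -75.2] rot [ 0.0009 -0.3607  0.0011] rows>= 1.6
```

Emit:
play_rows(
  xyz=[
    [1.2,-0.5,-3.5],
    [2.6,-0.5,-7.5],
    [6.7,-0.5,-15.2],
    [11.6,-0.5,-22.5],
    [14.3,-0.5,-26],
    [16.3,-0.5,-29.5],
    [4,-0.5,-36],
    [-10,-0.5,-44],
    [-35,-0.5,-60],
    [-61,-0.5,-75],
  ],
  rot=[
    [0,-0.05,0],
    [0,-0.11,0],
    [0,-0.21,0],
    [0,-0.31,0],
    [0,-0.361,0],
    [0,-0.361,0],
    [0,-0.361,0],
    [0,-0.361,0],
    [0,-0.361,0],
    [0,-0.361,0],
  ],
  grip=[0,0,0,0,0,0,0,0,0,0],
)

```text
time_s: 10.45
eef_pos: [0.5001, -0.09, 0.0925]
eef_rot: [-0.048, 0.768, 0.636, 0.056]
wrist_force: [1.2, -1.1, -2.2]
opening: 0.218
grasp_force: 59.2
```

Run:
```python
from h import *
where();nest("t6")
c=snap("wrist","w6");W=cloud(c)
for r in (10,60,100,140,160,180,200,210,220,235,250): print(r,W[r,316].round(4))
# lay-down target
print("lay");delta(*tgt(.4527,-.1129,.060,1.3,0))
```

```text
t 10.45 jig -0.0017 -0.2936 z 0.0925 yaw 1.3825 pitch 0.1485 F [ 1.2 -1.1 -2.2] T [-0.18  0.02 -0.03] op 0.218 gf 59.2
nest z med rim 0.1126 all 0.1131 1772
10 [0.5214 0.0224 0.0956]
60 [0.5179 0.0043 0.0938]
100 [ 0.5149 -0.0112  0.0917]
140 [ 0.5116 -0.028   0.0887]
160 [ 0.5099 -0.037   0.0881]
180 [ 0.5081 -0.0463  0.0865]
200 [ 0.5066 -0.0542  0.095 ]
210 [ 0.506  -0.0576  0.1002]
220 [ 0.5051 -0.0622  0.0997]
235 [ 0.5038 -0.069   0.0994]
250 [ 0.5023 -0.0765  0.0978]
lay
xyz [-34.2 -42.8  28.1] rot [-0.008  -0.1472  0.0793] rows>= 1.0
```

Run:
```python
from h import *
for z in(.06,.035,.0228): delta(*tgt(.4527,-.1129,z,1.3,0))
```

```text
xyz [-34.2 -42.8  28.1] rot [-0.008  -0.1472  0.0793] rows>= 1.0
xyz [-37.9 -42.7  52.8] rot [-0.008  -0.1472  0.0793] rows>= 1.2
xyz [-39.7 -42.7  64.8] rot [-0.008  -0.1472  0.0793] rows>= 1.4
```

Emit:
play_rows(
  xyz=[
    [-12,-14,8],
    [-24,-29,19],
    [-34.2,-42.8,28],
    [-35.5,-42.8,37],
    [-37,-42.8,46],
    [-38,-42.7,53],
    [-38.7,-42.7,58],
    [-39.2,-42.7,62],
    [-39.7,-42.7,64.8],
    [-39.7,-42.7,64.8],
  ],
  rot=[
    [0,-0.05,0.025],
    [-0.004,-0.1,0.05],
    [-0.008,-0.147,0.079],
    [-0.008,-0.147,0.079],
    [-0.008,-0.147,0.079],
    [-0.008,-0.147,0.079],
    [-0.008,-0.147,0.079],
    [-0.008,-0.147,0.079],
    [-0.008,-0.147,0.079],
    [-0.008,-0.147,0.079],
  ],
  grip=[0,0,0,0,0,0,0,0,0,0],
)

```text
time_s: 11.8
eef_pos: [0.4538, -0.109, 0.0236]
eef_rot: [-0.0, 0.795, 0.607, 0.001]
wrist_force: [-0.9, 3.5, 2.4]
opening: 0.22
grasp_force: 60.0
```

Run:
```python
from h import *
where();print(obs()["eef_pos"])
delta(*tgt(.4527,-.1129,.0225,1.3,0))
```

```text
t 11.8 jig -0.0437 -0.3209 z 0.0236 yaw 1.3045 pitch 0.0013 F [-0.9  3.5  2.4] T [ 0.17  0.21 -0.08] op 0.22 gf 60.0
[ 0.45378612 -0.10901047  0.02356843]
xyz [-4.  -0.   1.1] rot [ 0.0005 -0.0013  0.0045] rows>= 0.1
```

Emit:
play_rows(
  xyz=[
    [0,0,0],
    [0,0,0],
    [0,0,0],
    [0,0,0],
    [0,0,0],
    [0,0,-10],
    [0,0,-50],
    [0,0,-100],
    [0,0,-150],
    [0,0,-200],
  ],
  rot=[
    [0,0,0],
    [0,0,0],
    [0,0,0],
    [0,0,0],
    [0,0,0],
    [0,0,0],
    [0,0,0],
    [0,0,0],
    [0,0,0],
    [0,0,0],
  ],
  grip=[0.5,0.6,0.6,0.6,0.6,0.6,0.6,0.6,0.6,1],
)

```text
time_s: 13.05
eef_pos: [0.4531, -0.1092, 0.2256]
eef_rot: [0.0, 0.795, 0.607, 0.001]
wrist_force: [0.6, -0.8, 0.5]
opening: 0.794
grasp_force: 0.0
```

Run:
```python
from h import *
where();c=snap("wrist","w7");W=cloud(c)
m=(W[...,0]>.40)&(W[...,0]<.50)&(W[...,1]>-.22)&(W[...,1]<.0)&(W[...,2]>.017)&(W[...,2]<.04)
P=W[m];print(cv2.minAreaRect((P[:,:2]*1000).astype(np.float32)));A=np.c_[P[:,:2],np.ones(len(P))];print("tilt slope",np.linalg.lstsq(A,P[:,2],rcond=None)[0][:2],P[:,2].mean())
delta(*tgt(.538,-.3162,.22,np.deg2rad(105.3)))
```

```text
t 13.05 jig -0.0443 -0.3212 z 0.2256 yaw 1.3045 pitch 0.0008 F [ 0.6 -0.8  0.5] T [ 0.01 -0.01 -0.02] op 0.794 gf 0.0
((448.94879150390625, -122.68331146240234), (108.4754867553711, 20.01314353942871), 74.57691955566406)
tilt slope [ 0.00171013 -0.00271763] 0.02502455824373145
xyz [-176.8  132.5   14.5] rot [ 0.0108  0.0046 -0.5329] rows>= 3.5
```

Emit:
play_rows(
  xyz=[
    [-35,26,3],
    [-70,52,6],
    [-105,79,9],
    [-140,105,12],
    [-176.8,132.5,14.5],
    [-176.8,132.5,14.5],
    [-176.8,132.5,14.5],
    [-176.8,132.5,14.5],
    [-176.8,132.5,14.5],
    [-176.8,132.5,14.5],
  ],
  rot=[
    [0,0,-0.1],
    [0,0,-0.2],
    [0,0,-0.3],
    [0,0,-0.42],
    [0,0,-0.533],
    [0,0,-0.533],
    [0,0,-0.533],
    [0,0,-0.533],
    [0,0,-0.533],
    [0,0,-0.533],
  ],
  grip=[1,1,1,1,1,1,1,1,1,1],
)

```text
time_s: 14.35
eef_pos: [0.5348, -0.3142, 0.209]
eef_rot: [0.0, 0.607, 0.795, 0.0]
wrist_force: [-0.1, -0.1, 0.9]
opening: 0.998
grasp_force: 0.0
```

Run:
```python
from h import *
where();print(obs()["eef_pos"],Rt(obs()).as_matrix()[:,2].round(4));c=snap("wrist","w8");W=cloud(c)
def rect(z0,z1,n):
    m=(abs(W[...,0]-.536)<.13)&(abs(W[...,1]+.31)<.14)&(W[...,2]>z0)&(W[...,2]<z1)
    m=cv2.morphologyEx(m.astype(np.uint8),cv2.MORPH_OPEN,np.ones((3,3)))>0
    P=W[m];r=cv2.minAreaRect((P[:,:2]*1000).astype(np.float32));print(n,m.sum(),np.round(r[0],1),np.round(r[1],1),round(r[2],2),np.median(P[:,2]).round(4))
rect(.016,.026,"plate");rect(.038,.05,"bush");rect(.071,.085,"handle")
```

```text
t 14.35 jig 0.074 -0.5075 z 0.209 yaw 1.8381 pitch 0.0004 F [-0.1 -0.1  0.9] T [ 0.03  0.03 -0.03] op 0.998 gf 0.0
[ 0.53478924 -0.31422805  0.20895542] [ 8.e-04  6.e-04 -1.e+00]
plate 14649 [ 525.2 -274.9] [120.1 256.6] 18.92 0.0214
bush 1035 [ 521.5 -251. ] [33.4 33.5] 14.5 0.0454
handle 1075 [ 539.2 -316.8] [11.4 78.9] 15.96 0.0772
```

View pics/w8.png

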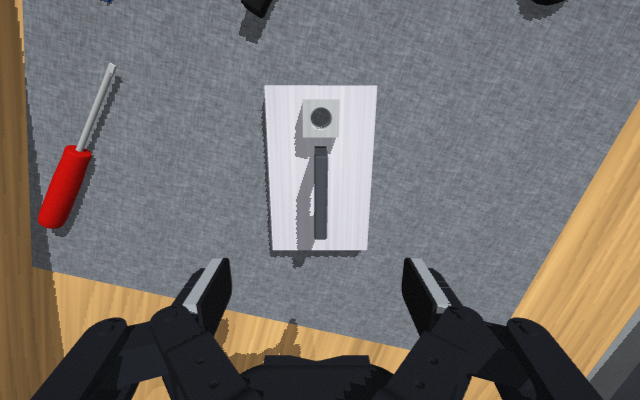

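The view shows the plate squarely aligned with the tool: bush hole at (320,118), handle from (321,148) to (321,238). The red driver is well clear at left.

Run:
```python
from h import *
delta(*tgt(.5384,-.3139,.0685,1.838))
```

```text
xyz [ -0.6   3.5 140.4] rot [ 0.0008 -0.0005 -0.0001] rows>= 2.2
```

Emit:
play_rows(
  xyz=[
    [-0.6,3.5,45],
    [-0.6,3.5,90],
    [-0.6,3.5,120],
    [-0.6,3.5,135],
    [-0.6,3.5,140.4],
    [-0.6,3.5,140.4],
    [-0.6,3.5,140.4],
    [-0.6,3.5,140.4],
    [-0.6,3.5,140.4],
    [-0.6,3.5,140.4],
  ],
  rot=[
    [0,0,0],
    [0,0,0],
    [0,0,0],
    [0,0,0],
    [0,0,0],
    [0,0,0],
    [0,0,0],
    [0,0,0],
    [0,0,0],
    [0,0,0],
  ],
  grip=[0.6,0.5,0.5,0.5,0.5,0.3,0,0,0,0],
)

```text
time_s: 15.65
eef_pos: [0.5391, -0.3151, 0.0698]
eef_rot: [0.001, 0.607, 0.795, 0.0]
wrist_force: [-0.7, 1.5, 6.9]
opening: 0.128
grasp_force: 59.6
```

Run:
```python
from h import *
where();print(obs()["eef_pos"])
```

```text
t 15.65 jig 0.0784 -0.5076 z 0.0698 yaw 1.8375 pitch -0.0015 F [-0.7  1.5  6.9] T [ 0.09  0.19 -0.02] op 0.128 gf 59.6
[ 0.53911297 -0.31509015  0.06981238]
```

Run:
```python
from h import *
print("jig est",jig(0,.06))
print("top px",ray(load("top0"),262.9,168.8,.215))
print("scene px",ray(load("s2"),379.7,164.5,.215))
for n in("top0","scene0","t6"):
    W=cloud(load(n));d=W[...,:2]-jig(0,.06)
    for z0,z1 in((.195,.23),(.13,.2)):
        m=(np.linalg.norm(d,axis=-1)<.03)&(W[...,2]>z0)&(W[...,2]<z1)
        if m.sum(): print(n,z0,m.sum(),W[m].mean(0).round(4),W[m][:,2].max().round(4), np.ptp(W[m],0).round(4))
im=cv2.imread("pics/top0.png")[150:200,245:295]
im2=cv2.imread("pics/s2.png")[150:200,355:405]
cv2.imwrite("pics/rod.png",np.hstack([cv2.resize(i,None,fx=8,fy=8,interpolation=cv2.INTER_NEAREST) for i in(im,im2)]))
where(); x=obs()["eef_pos"]; delta(*tgt(x[0],x[1],.31,1.838))
```

```text
jig est [0.56732524 0.25715955]
top px [0.56555296 0.25533439 0.215     ]
scene px [0.56945341 0.25814609 0.215     ]
top0 0.195 21 [0.5657 0.2557 0.2096] 0.2198 [0.0119 0.0125 0.0219]
top0 0.13 18 [0.5628 0.2524 0.1674] 0.1978 [0.0095 0.0094 0.0662]
scene0 0.195 32 [0.5711 0.2511 0.2052] 0.2139 [0.0142 0.0106 0.0186]
scene0 0.13 93 [0.5721 0.25   0.1661] 0.1994 [0.0153 0.0147 0.0679]
t6 0.195 22 [0.5656 0.2555 0.2086] 0.2184 [0.012  0.0128 0.0218]
t6 0.13 18 [0.5629 0.2525 0.1666] 0.1986 [0.0104 0.0097 0.0658]
t 15.65 jig 0.0784 -0.5076 z 0.0698 yaw 1.8375 pitch -0.0015 F [-0.7  1.5  6.9] T [ 0.09  0.19 -0.02] op 0.128 gf 59.6
xyz [  -0.4    0.5 -240.2] rot [ 0.0021  0.0015 -0.0005] rows>= 3.8
```

View pics/rod.png

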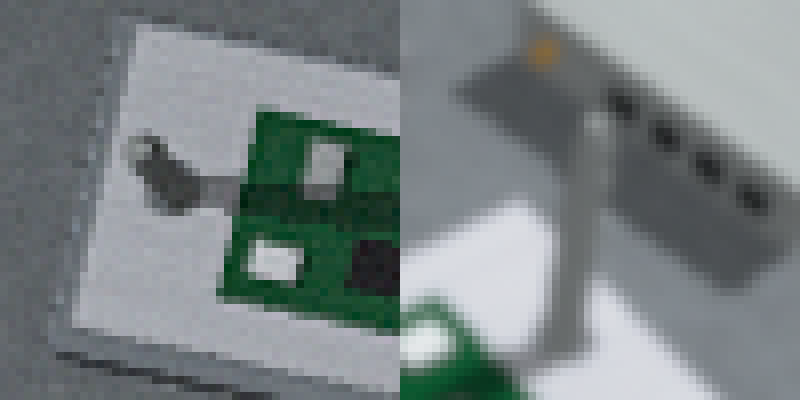

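Emit:
play_rows(
  xyz=[
    [0,0,-5],
    [0,0,-15],
    [0,0,-40],
    [0,0,-80],
    [0,0,-125],
    [0,0,-170],
    [0,0,-210],
    [0,0,-240],
    [0,0,-240],
    [0,0,-240],
  ],
  rot=[
    [0,0,0],
    [0,0,0],
    [0,0,0],
    [0,0,0],
    [0,0,0],
    [0,0,0],
    [0,0,0],
    [0,0,0],
    [0,0,0],
    [0,0,0],
  ],
  grip=[0,0,0,0,0,0,0,0,0,0],
)

```text
time_s: 16.9
eef_pos: [0.5375, -0.314, 0.3063]
eef_rot: [-0.001, 0.607, 0.795, 0.001]
wrist_force: [-0.2, 0.3, -5.4]
opening: 0.13
grasp_force: 58.8
```

Left (top camera): the rod tip is the bright end at (143,150), i.e. px (262.9,168.8). Right (scene camera): the tip is at (597,118), i.e. px (379.7,164.7). The two cameras and the jig fit agree within about 2 mm on (0.5673,0.2568).

```bash
cat >> h.py <<'E'
ROD=np.array([.5673,.2568])
def bush(tag):
    o=obs();c=snap("wrist",tag);W=cloud(c);L=Rt(o).inv().apply((W-o["eef_pos"]).reshape(-1,3)).reshape(W.shape)
    m=(abs(L[...,0]-.066)<.03)&(abs(L[...,1])<.03)&(abs(L[...,2]-.0258)<.008)
    P=L[m];r=cv2.minAreaRect((P[:,:2]*1000).astype(np.float32));print("bush tool",np.round(r[0],1),np.round(r[1],1),round(r[2],1),"z",np.median(P[:,2]).round(4))
    m=(abs(L[...,0]-.01)<.11)&(abs(L[...,1])<.056)&(abs(L[...,2]-.05)<.008)
    P=L[m];A=np.c_[P[:,:2],np.ones(len(P))];s=np.linalg.lstsq(A,P[:,2],rcond=None)[0];print("plate top slope x,y",s[:2].round(4),"z0",s[2].round(4),m.sum())
E
python3 - <<'E'
from h import *
where();bush("w9")
p=ROD-.066*EY;delta(*tgt(p[0],p[1],.308,np.pi/2+JA))
E
```

```text
t 16.9 jig 0.0766 -0.5067 z 0.3063 yaw 1.8375 pitch 0.003 F [-0.2  0.3 -5.4] T [-0.05  0.01  0.05] op 0.13 gf 58.8
bush tool [60.1 -0.4] [46.6 34.3] 0.0 z 0.0245
plate top slope x,y [-0.0006  0.0016] z0 0.0485 30580
xyz [483.2 150.4  -0.6] rot [-0.0025 -0.0037  0.4532] rows>= 8.1
```

Emit:
play_rows(
  xyz=[
    [15,5,0],
    [50,15,0],
    [95,30,0],
    [145,45,0],
    [195,60,0],
    [245,76,0],
    [290,90,0],
    [325,101,0],
    [345,107,0],
    [350,109,0],
  ],
  rot=[
    [0,0,0.01],
    [0,0,0.04],
    [0,0,0.09],
    [0,0,0.14],
    [0,0,0.2],
    [0,0,0.26],
    [0,0,0.31],
    [0,0,0.35],
    [0,0,0.37],
    [0,0,0.38],
  ],
  grip=[0,0,0,0,0,0,0,0,0,0],
)

```text
time_s: 18.2
eef_pos: [0.5501, 0.0539, 0.3076]
eef_rot: [-0.001, 0.745, 0.667, -0.0]
wrist_force: [0.1, -0.4, -4.0]
opening: 0.126
grasp_force: 58.7
```

Run:
```python
from h import *
where();p=ROD-.066*EY;delta(*tgt(p[0],p[1],.308,np.pi/2+JA))
```

```text
t 18.2 jig 0.0208 -0.1429 z 0.3076 yaw 1.4596 pitch 0.0012 F [ 0.1 -0.4 -4. ] T [-0.13 -0.01  0.08] op 0.126 gf 58.7
xyz [137.8 -10.4  -0.2] rot [-0.0016 -0.0012  0.0753] rows>= 2.2
```

Emit:
play_rows(
  xyz=[
    [10,0,0],
    [30,-2,0],
    [60,-4,0],
    [90,-6,0],
    [115,-8,0],
    [130,-9.5,0],
    [136,-10.2,0],
    [137.8,-10.4,0],
    [137.8,-10.4,0],
    [137.8,-10.4,0],
  ],
  rot=[
    [0,0,0.01],
    [0,0,0.02],
    [0,0,0.03],
    [0,0,0.05],
    [0,0,0.06],
    [0,0,0.07],
    [0,0,0.075],
    [0,0,0.075],
    [0,0,0.075],
    [0,0,0.075],
  ],
  grip=[0,0,0,0,0,0,0,0,0,0],
)

```text
time_s: 19.45
eef_pos: [0.5564, 0.1893, 0.3087]
eef_rot: [-0.0, 0.771, 0.637, 0.0]
wrist_force: [-0.1, 0.0, -4.7]
opening: 0.132
grasp_force: 58.7
```

Run:
```python
from h import *
where();p=ROD-.066*EY;delta(*tgt(p[0],p[1],.295,np.pi/2+JA))
bush("w10")
c=load("w10");K=np.array(c["camera_matrix"])
im=c["color"][:,:,::-1]
# project bush hole top (tool) & rod tip
o=obs();E=np.linalg.inv(c["E"])
for n,P in(("hole top",o["eef_pos"]+Rt(o).apply([.066,0,.0258])),("hole bot",o["eef_pos"]+Rt(o).apply([.066,0,.06])),("rod",np.r_[ROD,.215])):
    q=E@np.r_[P,1];print(n,(K@q[:3]/q[2])[:2].round(1))
s=im[40:190,220:420];cv2.imwrite("pics/hole.png",cv2.resize(s,None,fx=4,fy=4,interpolation=cv2.INTER_CUBIC))
```

```text
t 19.45 jig 0.0019 -0.0087 z 0.3087 yaw 1.3817 pitch 0.0008 F [-0.1  0.  -4.7] T [-0.06  0.    0.01] op 0.132 gf 58.7
xyz [ 2.4 -1.9 13.7] rot [ 0.0003 -0.0008 -0.0026] rows>= 0.2
bush tool [59.9 -0.9] [46.4 34.2] 0.0 z 0.0245
plate top slope x,y [-0.0002  0.0023] z0 0.0484 30536
hole top [318.1 134.3]
hole bot [317.8 127.4]
rod [314.8 119.5]
```

View pics/hole.png

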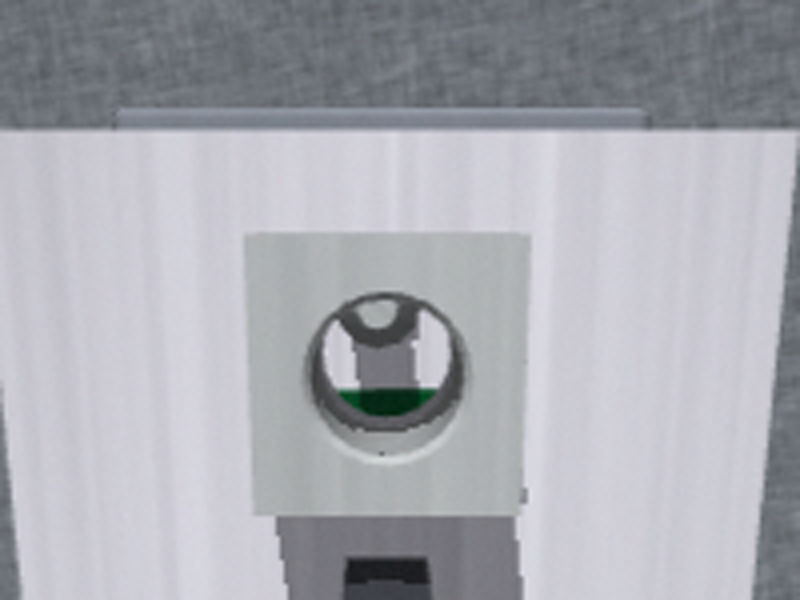

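Seen through the bush hole, the rod's bright tip disc is at crop (378,311), i.e. px (314.5,117.8). The hole's top rim is centred at crop (386,378), i.e. px (316.5,134.5). The rod is slightly ahead, close to the prediction.

Run:
```python
from h import *
c=load("w10");o=obs();p0=o["eef_pos"];R0=Rt(o)
h=ray(c,316.5,134.5,p0[2]-.0258);r=ray(c,314.5,117.8,.215)
print("hole tool",(R0.inv().apply(h-p0)*1e3).round(1),"rod tool",(R0.inv().apply(r-p0)*1e3).round(1),"rod world",r.round(4))
```

```text
hole tool [65.9 -0.8 25.9] rod tool [69.4 -2.2 93.7] rod world [0.5673 0.258  0.215 ]
```

Emit:
play_rows(
  xyz=[
    [1.6,-0.7,0],
    [3.3,-1.4,0],
    [3.3,-1.4,0],
    [3.3,-1.4,10],
    [3.3,-1.4,18],
    [3.3,-1.4,22],
    [3.3,-1.4,26],
    [3.3,-1.4,30],
    [3.3,-1.4,34],
    [3.3,-1.4,37],
  ],
  rot=[
    [0,0,-0.0026],
    [0,0,-0.0026],
    [0,0,-0.0026],
    [0,0,-0.0026],
    [0,0,-0.0026],
    [0,0,-0.0026],
    [0,0,-0.0026],
    [0,0,-0.0026],
    [0,0,-0.0026],
    [0,0,-0.0026],
  ],
  grip=[0,0,0,0,0,0,0,0,0,0],
)

```text
time_s: 20.75
eef_pos: [0.5556, 0.1934, 0.2714]
eef_rot: [-0.0, 0.77, 0.638, 0.0]
wrist_force: [0.3, -0.9, -4.3]
opening: 0.132
grasp_force: 58.7
```

Run:
```python
from h import *
where();bush("w11")
```

```text
t 20.75 jig 0.0003 -0.0048 z 0.2714 yaw 1.3851 pitch 0.001 F [ 0.3 -0.9 -4.3] T [-0.02  0.01  0.03] op 0.132 gf 58.7
bush tool [59.7 -0.8] [46.7 34.2] 0.1 z 0.0245
plate top slope x,y [0.0006 0.0021] z0 0.0484 30695
```

Emit:
play_rows(
  xyz=[
    [0,0,6],
    [0,0,15],
    [0,0,25],
    [0,0,35],
    [0,0,45],
    [0,0,55],
    [0,0,65],
    [0,0,73],
    [0,0,79],
    [0,0,82],
  ],
  rot=[
    [0,0,0],
    [0,0,0],
    [0,0,0],
    [0,0,0],
    [0,0,0],
    [0,0,0],
    [0,0,0],
    [0,0,0],
    [0,0,0],
    [0,0,0],
  ],
  grip=[0,0,0,0,0,0,0,0,0,0],
)

```text
time_s: 22.05
eef_pos: [0.5555, 0.1935, 0.1893]
eef_rot: [-0.0, 0.77, 0.638, 0.0]
wrist_force: [-0.9, 0.4, -3.2]
opening: 0.127
grasp_force: 58.7
```

Run:
```python
from h import *
where()
```

```text
t 22.05 jig 0.0002 -0.0047 z 0.1893 yaw 1.3851 pitch 0.0009 F [-0.9  0.4 -3.2] T [-0.08  0.02  0.01] op 0.127 gf 58.7
```

Emit:
play_rows(
  xyz=[
    [0,0,1],
    [0,0,2],
    [0,0,3],
    [0,0,4],
    [0,0,5],
    [0,0,5.5],
    [0,0,6],
    [0,0,6],
    [0,0,6],
    [0,0,6],
  ],
  rot=[
    [0,0,0],
    [0,0,0],
    [0,0,0],
    [0,0,0],
    [0,0,0],
    [0,0,0],
    [0,0,0],
    [0,0,0],
    [0,0,0],
    [0,0,0],
  ],
  grip=[0,0,0,0,0,0,0,0,0,0],
)

```text
time_s: 23.3
eef_pos: [0.5557, 0.1935, 0.1837]
eef_rot: [-0.0, 0.77, 0.638, 0.0]
wrist_force: [0.1, -0.3, -3.9]
opening: 0.125
grasp_force: 58.7
```

Run:
```python
from h import *
for i in range(4):where();c=vision.camera("top")
```

```text
t 23.3 jig 0.0003 -0.0047 z 0.1837 yaw 1.3851 pitch 0.001 F [ 0.1 -0.3 -3.9] T [ 0.   -0.03  0.06] op 0.125 gf 58.7
t 23.35 jig 0.0003 -0.0047 z 0.1837 yaw 1.3851 pitch 0.001 F [ 0.8 -0.9 -4.4] T [-0.06 -0.01  0.01] op 0.132 gf 58.7
t 23.4 jig 0.0003 -0.0047 z 0.1837 yaw 1.3851 pitch 0.001 F [-0.4  0.2 -4.4] T [-0.04 -0.   -0.02] op 0.127 gf 58.7
t 23.45 jig 0.0003 -0.0047 z 0.1837 yaw 1.3851 pitch 0.001 F [ 0.8 -0.5 -4.8] T [ 0.   -0.02 -0.04] op 0.129 gf 58.7
```

Still hanging free. Lower further in fine steps.

Emit:
play_rows(
  xyz=[
    [0,0,0.3],
    [0,0,0.6],
    [0,0,0.9],
    [0,0,1.2],
    [0,0,1.5],
    [0,0,1.5],
    [0,0,1.5],
    [0,0,1.5],
    [0,0,1.5],
    [0,0,1.5],
  ],
  rot=[
    [0,0,0],
    [0,0,0],
    [0,0,0],
    [0,0,0],
    [0,0,0],
    [0,0,0],
    [0,0,0],
    [0,0,0],
    [0,0,0],
    [0,0,0],
  ],
  grip=[0,0,0,0,0,0,0,0,0,0],
)

```text
time_s: 24.75
eef_pos: [0.5556, 0.1935, 0.1821]
eef_rot: [-0.0, 0.77, 0.639, 0.0]
wrist_force: [-1.2, -0.1, -4.4]
opening: 0.127
grasp_force: 58.7
```

Run:
```python
from h import *
for i in range(3):where();c=vision.camera("top")
```

```text
t 24.75 jig 0.0003 -0.0047 z 0.1821 yaw 1.3851 pitch 0.0009 F [-1.2 -0.1 -4.4] T [-0.02 -0.02 -0.04] op 0.127 gf 58.7
t 24.8 jig 0.0003 -0.0047 z 0.1821 yaw 1.3851 pitch 0.001 F [-0.5  0.3 -3.8] T [-0.   -0.01 -0.02] op 0.127 gf 58.7
t 24.85 jig 0.0003 -0.0047 z 0.1821 yaw 1.3851 pitch 0.001 F [-0.7  0.3 -4.6] T [-0.05  0.02 -0.04] op 0.13 gf 58.7
```

Emit:
play_rows(
  xyz=[
    [0,0,0.2],
    [0,0,0.4],
    [0,0,0.6],
    [0,0,0.8],
    [0,0,1],
    [0,0,1],
    [0,0,1],
    [0,0,1],
    [0,0,1],
    [0,0,1],
  ],
  rot=[
    [0,0,0],
    [0,0,0],
    [0,0,0],
    [0,0,0],
    [0,0,0],
    [0,0,0],
    [0,0,0],
    [0,0,0],
    [0,0,0],
    [0,0,0],
  ],
  grip=[0,0,0,0,0,0,0,0,0,0],
)

```text
time_s: 26.15
eef_pos: [0.5557, 0.1936, 0.1812]
eef_rot: [-0.0, 0.77, 0.639, 0.0]
wrist_force: [-3.5, 0.3, 4.1]
opening: 0.126
grasp_force: 60.0
```

Run:
```python
from h import *
for i in range(3):where();c=snap("top","t12")
bush("w12")
W=cloud(load("t12"));d=W[...,:2]-J;jx=d@EX;jy=d@EY;z=W[...,2]
m=(abs(jx)>.0575)&(abs(jx)<.063)&(abs(jy)<.085)&(z>.09)&(z<.13);print("rim z",np.percentile(z[m],[10,50,90]).round(4),m.sum())
m=(abs(jx)<.05)&(jy>-.12)&(jy<.085)&(z>.12)&(z<.15);print("plate z",np.median(z[m]).round(4))
W=cloud(load("top0"));d=W[...,:2]-J;jx=d@EX;jy=d@EY;z=W[...,2]
m=(abs(jx)>.0575)&(abs(jx)<.063)&(abs(jy)<.085)&(z>.09)&(z<.13);print("rim z0",np.percentile(z[m],[10,50,90]).round(4),m.sum())
```

```text
t 26.15 jig 0.0003 -0.0047 z 0.1812 yaw 1.3851 pitch 0.001 F [-3.5  0.3  4.1] T [-0.12  0.68  0.01] op 0.126 gf 60.0
t 26.2 jig 0.0003 -0.0047 z 0.1811 yaw 1.3851 pitch 0.001 F [-3.8  0.1  4.2] T [-0.12  0.68 -0.02] op 0.129 gf 60.0
t 26.25 jig 0.0003 -0.0047 z 0.1811 yaw 1.3851 pitch 0.001 F [-5.1 -0.6  3.1] T [-0.08  0.68  0.07] op 0.13 gf 60.0
bush tool [59.8 -0.8] [46.5 34.1] 0.1 z 0.0245
plate top slope x,y [0.0005 0.0013] z0 0.0484 30303
rim z [0.1082 0.1115 0.1161] 74
plate z 0.1315
rim z0 [0.0996 0.1035 0.1071] 168
```

Emit:
play_rows(
  xyz=[
    [0,0,-0.3],
    [0,0,-0.3],
    [0,0,-0.3],
    [0,0,-0.3],
    [0,0,-0.3],
    [0,0,-0.3],
    [0,0,-0.3],
    [0,0,-0.3],
    [0,0,-0.3],
    [0,0,-0.3],
  ],
  rot=[
    [0,0,0],
    [0,0,0],
    [0,0,0],
    [0,0,0],
    [0,0,0],
    [0,0,0],
    [0,0,0],
    [0,0,0],
    [0,0,0],
    [0,0,0],
  ],
  grip=[0,0,0.2,0.3,0.4,0.5,0.5,0.5,0.5,0.5],
)

```text
time_s: 27.6
eef_pos: [0.5556, 0.1935, 0.1815]
eef_rot: [-0.0, 0.77, 0.639, 0.0]
wrist_force: [-0.0, 0.2, 0.4]
opening: 0.503
grasp_force: 0.0
```

Run:
```python
from h import *
where();bush("w13");snap("top","t13")
W=cloud(load("t13"));d=W[...,:2]-J;jx=d@EX;jy=d@EY;z=W[...,2]
m=(abs(jx)>.0575)&(abs(jx)<.063)&(abs(jy)<.085)&(z>.09)&(z<.13);print("rim z",np.percentile(z[m],[10,50,90]).round(4),m.sum())
```

```text
t 27.6 jig 0.0003 -0.0047 z 0.1815 yaw 1.3851 pitch 0.001 F [-0.   0.2  0.4] T [ 0.01  0.   -0.  ] op 0.503 gf 0.0
bush tool [59.9 -0.8] [34.1 46.5] 90.0 z 0.0248
plate top slope x,y [0.0003 0.0012] z0 0.0487 32655
rim z [0.1079 0.1116 0.1155] 72
```

Emit:
play_rows(
  xyz=[
    [0,0,-5],
    [0,0,-20],
    [0,0,-45],
    [0,0,-75],
    [0,0,-105],
    [0,0,-120],
    [0,0,-120],
    [0,0,-120],
    [0,0,-120],
    [0,0,-120],
  ],
  rot=[
    [0,0,0],
    [0,0,0],
    [0,0,0],
    [0,0,0],
    [0,0,0],
    [0,0,0],
    [0,0,0],
    [0,0,0],
    [0,0,0],
    [0,0,0],
  ],
  grip=[0.5,0.5,0.5,0.5,0.3,0,0,0,0,0],
)

```text
time_s: 28.95
eef_pos: [0.5552, 0.1934, 0.3004]
eef_rot: [-0.001, 0.77, 0.638, -0.0]
wrist_force: [-0.3, 0.6, -0.1]
opening: -0.003
grasp_force: 0.0
```

Run:
```python
from h import *
where()
for n in("w1","w2","top0"):
    W=cloud(load(n));m=(abs(W[...,0]-.6935)<.04)&(abs(W[...,1]+.0722)<.04)&(W[...,2]>.006)
    z=W[m][:,2];top=np.percentile(z,95);P=W[m][z>top-.004]
    print(n,m.sum(),np.percentile(z,[5,25,50,75,95]).round(4),[np.round(a,1) for a in cv2.minAreaRect((P[:,:2]*1000).astype(np.float32))[:2]])
delta(*tgt(.6935,-.0722,.15,np.pi/2+JA))
```

```text
t 28.95 jig -0.0 -0.0049 z 0.3004 yaw 1.385 pitch 0.0004 F [-0.3  0.6 -0.1] T [0.04 0.   0.03] op -0.003 gf 0.0
w1 3150 [0.0101 0.0132 0.0208 0.0231 0.0242] [array([693.3, -68.7]), array([39.6, 38.6])]
w2 3176 [0.01   0.0132 0.0208 0.0232 0.0241] [array([693.2, -69. ]), array([38.7, 39.2])]
top0 206 [0.0068 0.0105 0.0152 0.0215 0.0261] [array([692.7, -69.1]), array([32.4, 33. ])]
xyz [-235.5  185.1  150.1] rot [-0.0014 -0.0004  0.0008] rows>= 5.4
```

Emit:
play_rows(
  xyz=[
    [-30,24,0],
    [-70,55,0],
    [-110,87,10],
    [-150,119,40],
    [-190,150,80],
    [-220,174,120],
    [-232.3,184.2,160],
    [-232.3,184.2,200],
    [-232.3,184.2,235],
    [-232.3,184.2,240],
  ],
  rot=[
    [0,0,0],
    [0,0,0],
    [0,0,0],
    [0,0,0],
    [0,0,0],
    [0,0,0],
    [0,0,0],
    [0,0,0],
    [0,0,0],
    [0,0,0],
  ],
  grip=[0,0,0,0,0,0,0,0,0,0],
)

```text
time_s: 30.2
eef_pos: [0.6912, -0.0681, 0.0572]
eef_rot: [-0.003, 0.77, 0.638, -0.002]
wrist_force: [0.2, 0.7, -0.7]
opening: 0.006
grasp_force: 0.0
```

Run:
```python
from h import *
where();delta(*tgt(.6932,-.0689,.036,np.pi/2+JA))
```

```text
t 30.2 jig 0.182 -0.2367 z 0.0572 yaw 1.3849 pitch 0.0015 F [ 0.2  0.7 -0.7] T [-0.01  0.01 -0.01] op 0.006 gf 0.0
xyz [-0.4  2.3 21.2] rot [-0.0069 -0.0015  0.0006] rows>= 0.3
```

Emit:
play_rows(
  xyz=[
    [0,2.3,6],
    [0,2.3,12],
    [0,2.3,14],
    [0,2.3,16],
    [0,2.3,17],
    [0,2.3,18],
    [0,2.3,19],
    [0,2.3,20],
    [0,2.3,20],
    [0,2.3,20],
  ],
  rot=[
    [0,0,0],
    [0,0,0],
    [0,0,0],
    [0,0,0],
    [0,0,0],
    [0,0,0],
    [0,0,0],
    [0,0,0],
    [0,0,0],
    [0,0,0],
  ],
  grip=[0,0,0,0,0,0,0,0,0,0],
)

```text
time_s: 31.45
eef_pos: [0.6961, -0.0691, 0.0413]
eef_rot: [-0.0, 0.77, 0.638, 0.0]
wrist_force: [0.5, 1.1, 0.5]
opening: -0.002
grasp_force: 0.0
```

Run:
```python
from h import *
where()
```

```text
t 31.45 jig 0.187 -0.2367 z 0.0413 yaw 1.3851 pitch 0.001 F [0.5 1.1 0.5] T [-0.06  0.04 -0.04] op -0.002 gf 0.0
```

Emit:
play_rows(
  xyz=[
    [0,-2,1],
    [0,-2,2],
    [0,-2,3],
    [0,-2,4],
    [0,-2,5],
    [0,-2,5],
    [0,-2,5],
    [0,-2,5],
    [0,-2,5],
    [0,-2,5],
  ],
  rot=[
    [0,0,0],
    [0,0,0],
    [0,0,0],
    [0,0,0],
    [0,0,0],
    [0,0,0],
    [0,0,0],
    [0,0,0],
    [0,0,0],
    [0,0,0],
  ],
  grip=[0,0,0,0,0,0,0,0,0,0],
)

```text
time_s: 32.7
eef_pos: [0.6944, -0.0688, 0.0365]
eef_rot: [0.0, 0.77, 0.638, 0.001]
wrist_force: [3.0, -0.5, 3.7]
opening: 0.001
grasp_force: 2.0
```

Run:
```python
from h import *
where()
```

```text
t 32.7 jig 0.1853 -0.2368 z 0.0365 yaw 1.385 pitch 0.0009 F [ 3.  -0.5  3.7] T [-0.12 -0.36 -0.02] op 0.001 gf 2.0
```

Part way (about 4 N); push until the force shows the bottom stop, then release.

Emit:
play_rows(
  xyz=[
    [0,0,0.6],
    [0,0,1.2],
    [0,0,1.8],
    [0,0,2.4],
    [0,0,3],
    [0,0,3],
    [0,0,3],
    [0,0,3],
    [0,0,3],
    [0,0,3],
  ],
  rot=[
    [0,0,0],
    [0,0,0],
    [0,0,0],
    [0,0,0],
    [0,0,0],
    [0,0,0],
    [0,0,0],
    [0,0,0],
    [0,0,0],
    [0,0,0],
  ],
  grip=[0,0,0,0,0,0,0,0,0,0],
)

```text
time_s: 33.95
eef_pos: [0.6945, -0.0688, 0.035]
eef_rot: [0.0, 0.77, 0.639, 0.001]
wrist_force: [-2.3, 0.4, 12.9]
opening: -0.001
grasp_force: 6.7
```

Run:
```python
from h import *
where()
```

```text
t 33.95 jig 0.1854 -0.2368 z 0.035 yaw 1.3852 pitch 0.0007 F [-2.3  0.4 12.9] T [ 0.01  0.41 -0.02] op -0.001 gf 6.7
```

Emit:
play_rows(
  xyz=[
    [0,0,-2],
    [0,0,-6],
    [0,0,-20],
    [0,0,-50],
    [0,0,-90],
    [0,0,-130],
    [0,0,-150],
    [0,0,-150],
    [0,0,-150],
    [0,0,-150],
  ],
  rot=[
    [0,0,0],
    [0,0,0],
    [0,0,0],
    [0,0,0],
    [0,0,0],
    [0,0,0],
    [0,0,0],
    [0,0,0],
    [0,0,0],
    [0,0,0],
  ],
  grip=[0,0,0,0,0,0,0,0,0,0],
)

```text
time_s: 35.2
eef_pos: [0.6929, -0.0686, 0.1808]
eef_rot: [-0.002, 0.77, 0.638, -0.001]
wrist_force: [-0.1, -0.0, -0.5]
opening: -0.002
grasp_force: 0.0
```

Run:
```python
from h import *
where();snap("top","t14")
W=cloud(load("t14"));d=W[...,:2]-J;jx=d@EX;jy=d@EY;z=W[...,2]
m=(abs(jx)>.0575)&(abs(jx)<.063)&(abs(jy)<.085)&(z>.09)&(z<.125);print("rim z",np.percentile(z[m],[10,50,90]).round(4),m.sum())
m=(abs(jx)<.07)&(abs(jy)<.11)&(z>.127)&(z<.138);P=W[m];print("plate",cv2.minAreaRect((P[:,:2]*1000).astype(np.float32)),np.median(P[:,2]))
A=np.c_[P[:,:2],np.ones(len(P))];print("slope",np.linalg.lstsq(A,P[:,2],rcond=None)[0][:2].round(4))
m=(abs(W[...,0]-.449)<.06)&(abs(W[...,1]+.123)<.08)&(z>.016);print("bar handle z",np.median(z[m]).round(4),W[m].mean(0).round(4))
print(ctrl.hand_in())
```

```text
t 35.2 jig 0.1838 -0.2368 z 0.1808 yaw 1.385 pitch 0.0013 F [-0.1 -0.  -0.5] T [ 0.06 -0.   -0.01] op -0.002 gf 0.0
rim z [0.108  0.1112 0.1152] 161
plate ((556.0804443359375, 197.8931884765625), (180.16552734375, 110.5357666015625), 79.28713989257812) 0.13154161524368613
slope [0.0009 0.0002]
bar handle z 0.5941 [ 0.4573 -0.0655  0.5316]
the job is handed in; nothing more can be done
None
```

I did every step and handed the job in at about 35 s; the hand-in returned no verdict. At the end the nest was up about 8–9 mm by the top camera, and the plate was level and centred on it within 1 mm. The bar measured flat when I laid it down, but the arm hid it in the last view, and I did not check that the button came back up.

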